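Put the packing bench tools back on their outlines

ROBOT

A 6-joint arm with a two-finger parallel gripper is mounted at the origin on the work surface. World frame = base frame: x ahead of the robot, y to its left, z up, the work surface at z = 0. Lengths are in m, angles in rad, forces in N, time in s.
With the tool pointing down it reaches from about 0.35 to 0.85 m from the base axis. Payload 8.1 kg.
Tool frame: the origin (TCP) lies on the centre line of the jaws, within the pads' length; the fingertips stand 8 mm ahead of it and the grasp point (between the pads) lies 11 mm behind it (robot.tip_reach is the distance from the TCP to the fingertips, in m); z points along the fingers, y is the line along which they close (so a half turn about z gives the same grasp; the last joint's range is limited). The gripper opens to 93 mm and grips with 3 to 60 N. Pads are 15 mm wide; open, the fingers measure 128 mm over their backs; the gripper's body (75 mm by 188 mm) begins 65 mm behind the grasp point.
Start: joints at [-1.423, 0.13, 1.488, -0, 1.523, -0.085], TCP at [0.138, -0.584, 0.227] pointing down, gripper open.
Joint ranges: [-2.96, 2.96], [-0.89, 2.26], [0.02, 2.5], [-1.34, 4.48], [0, 2.73], [-2.66, 2.66]. Speed limits (rad/s): [2.39, 2.39, 2.79, 3.14, 3.14, 3.14].

INTERFACE

Orientations are given as a 3x3 rotation matrix whose columns are the frame's x, y, z axes.
In Python, from rig import robot, capture gives the robot as it stands.
- The arm moves only by the tool play_rows, never from a script. Its arguments are lists of equal length, an entry for each row: "offset": the shift along the world's x, y, z in mm, a list of three; "angular": the turn, a rotation vector about the world's x, y, z in rad, a list of three. A call has 1 to 10 rows; each row shifts and turns the commanded pose from where the row before left it; what a row does not reach is not made up. A row lasts 1/10 s, in which the tool goes at most 50 mm and 8.59 degrees, less where a joint would pass 70% of its speed; a pose out of reach is approached as far as the arm can. A call is refused whole if a number of a shift passes 50 or a number of a turn 0.15, either way. A call with a gripper value outside its range is refused whole. "gripper" is the finger opening in mm, from 0 to 93, set as the call begins (left out, the last holds). The fingers move at their own pace and stop on an object; "squeeze" is the grip in N (left out, the last holds). Time passes only in rows, so rows that do not move let the fingers close. It gives the time, the measured TCP pose, the force, the opening and the grip force at its end, in the units of the state.
- robot.read_state(): the state, without advancing time (a new reading comes with each control period).
- capture(name): name is "scene" or "top"; returns a dict with "frame" (420x560x3 uint8, blue, green, red), "depth" (420x560 float32, m along the optical axis (not along the pixel's ray), 0 where there is no reading), "fx", "fy", "cx", "cy" (pixels), "view" (4x4, takes a point from world to camera coordinates). Camera axes: x right, y up, looking along -z (the intrinsics and any distortion apply to the point x, -y, -z); pixel columns grow to the right and rows downward; lengths in m; the calibration is good to about 2 mm. A picture is of the moment at which its call begins.
- robot.finish_job(): hands the job in; it is judged then, once.
The state is a dict: "t": time; "q": joint angles; "qvel": joint speeds; "tau": joint torques, N m; "ee_pos": TCP position; "eef_rot": TCP orientation; "force": force on the tool from outside, world axes, zero at the start; "moment": the same for the moment, N m; "grip_width": finger opening in m; "gripper_force": force on a finger pad.
Only numpy, scipy, OpenCV 4.12 (cv2) and the standard library are available. Lean on these libraries where they do the work, as an engineer would, in place of code of your own. Each camera call takes 0.05 s, during which the arm holds its last target. There are 200 camera calls.

TASK

The packing tools lie about the bench after a shift: put the stapler, the hand stamp, the tape roll and the carton cutter each back on the rubber pad that shows its white outline, centred on the outline, lined up with it (either way round) and standing or lying just as it does now. Lower each one onto its pad rather than dropping it, let go of it, and leave the small brown parcel and the jar where they are.

Things in the scene. Friction and masses are not known exactly. Their poses are not given: they have to be found in the camera images.
- stapler_mid (a point): Desk stapler standing on its base, grey with black base and top, 110 mm long, 38 mm wide with flat upright sides from the bench up to 42 mm, square at the back (-x) and half-round at the front (+x), 50 mm tall in all. The point is its centre, 25 mm above its underside. x along its length, y across its width (grip across y), z up. About 0.15 to 0.3 kg.
- stamp_mid (a point): Self-inking hand stamp standing upright, grey body with a black grip on top: foot 66 mm long and 44 mm wide, body 60 x 44 mm with flat upright sides up to 48 mm, black grip 52 x 38 mm above, 68 mm tall in all. The point is its centre, 34 mm above its underside. x along the 66 mm side, y along the 44 mm side (grip across y), z up. About 0.11 to 0.22 kg.
- tape_mid (a point): Roll of brown paper tape lying flat: 62 mm outside diameter, 26 mm hole, 36 mm high. The point is its centre, 18 mm above its underside; z up along its axis. Grip it across its outside diameter, any way round. About 0.06 to 0.13 kg.
- cutter_mid (a point): Closed safety carton cutter lying flat, a slim grey bar 140 mm long with a short pointed steel nose at +x, 20 mm wide, 18 mm thick. The point is its centre, 9 mm above its underside. x along its length, y across its 20 mm width (grip across y), z up. About 0.06 to 0.13 kg.
- pad_stapler: Fixed flat black rubber pad, 3 mm thick, 140 x 70 mm, lying on the bench, with a flat white full-size silhouette of the stapler (110 x 38 mm, one end half-round) in its middle. Origin: centre of its underside; z up; x runs along the pad's and the silhouette's length, y across it.
- pad_stamp: Fixed flat black rubber pad, 3 mm thick, 100 x 76 mm, lying on the bench, with a flat white full-size silhouette of the stamp's foot (66 x 44 mm) in its middle. Origin: centre of its underside; z up; x runs along the pad's and the silhouette's length, y across it.
- pad_tape: Fixed flat black rubber pad, 3 mm thick, 96 x 96 mm, lying on the bench, with a flat white full-size silhouette of the tape roll (a 62 mm disc with a 26 mm dark hole) in its middle. Origin: centre of its underside; z up; turning about z does not matter.
- pad_cutter: Fixed flat black rubber pad, 3 mm thick, 164 x 52 mm, lying on the bench, with a flat white full-size silhouette of the cutter (140 x 20 mm, one end pointed) in its middle. Origin: centre of its underside; z up; x runs along the pad's and the silhouette's length, y across it.
- parcel: Bystander to leave in place: small loose brown cardboard parcel, 95 x 68 mm, 42 mm high. Origin: centre of its underside; x along the 95 mm side.
- jar: Bystander to leave in place: loose round clear jar with a white cap, standing, 54 mm across, 66 mm high. Origin: centre of its underside.
There are look-alikes about, which are no part of the job. Leave any blue look-alike of the part that bears stapler_mid alone.

How it is judged:
By the outcome, as a careful person would: the job done as asked, in the order asked, and still so for the second after the job is handed in, with the robot touching nothing.
It also fails if it takes over 122 s, if anything falls off the work surface, if the arm or the gripper's body presses on something with over 40 N, if the wrist force passes 120 N, or if a joint passes its speed limit or range.

## Working session

There is one attempt and no reset: what is moved stays moved. The work goes in short steps, Python scripts to look and compute and a tool call to move; the robot and the scene stay as the last step left them, time stands still between calls to the robot, and variables do not carry over. Pictures are saved under pics/ and viewed, at most 14 in all, crops included, and the job is handed in when it is done.

Besides the shell and the picture viewer there is one more tool, called after "Request:" as name(argument=value, ...) on one line, values as JSON. play_rows: Moves the arm, as the interface text tells. Its arguments: {"type":"object","properties":{"offset":{"type":"array"},"angular":{"type":"array"},"gripper":{"type":"number"},"squeeze":{"type":"number"}},"required":["offset","angular"]}

```bash
mkdir -p pics; ls; python3 - <<'E'
from rig import robot, capture
import cv2, numpy as np
for n in ("top","scene"):
    d=capture(n); cv2.imwrite(f"pics/{n}0.png",d["frame"]); np.savez(f"{n}0.npz",**d)
    print(n,d["fx"],d["fy"],d["cx"],d["cy"],np.round(d["view"],3).tolist(), d.keys())
print(robot.read_state())
E
```

```text
pics
top 508.170400160986 508.170400160986 279.09977975758534 210.04925138720117 [[0.008, -1.0, -0.011, 0.007], [0.994, 0.007, 0.11, -0.477], [-0.11, -0.012, 0.994, -1.097], [0.0, 0.0, 0.0, 1.0]] dict_keys(['frame', 'depth', 'fx', 'fy', 'cx', 'cy', 'view'])
scene 447.2032620781353 447.2032620781353 287.42248907311046 212.12836475446426 [[0.387, 0.922, 0.011, -0.173], [-0.773, 0.318, 0.549, 0.343], [0.503, -0.221, 0.836, -1.191], [0.0, 0.0, 0.0, 1.0]] dict_keys(['frame', 'depth', 'fx', 'fy', 'cx', 'cy', 'view'])
{'t': 0.1, 'q': array([-1.42335351e+00,  1.31084447e-01,  1.48915655e+00,  3.08624273e-05,
        1.52300002e+00, -8.53590402e-02]), 'qvel': array([ 0.00076615, -0.00130351, -0.00296656, -0.00094432,  0.00086575,
        0.00095191]), 'tau': array([ 1.80480329e-03, -5.61341715e+01, -4.93094766e+01,  7.70366471e-02,
        2.89390184e-02, -5.91064077e-05]), 'ee_pos': array([ 0.13840679, -0.58331064,  0.22570064]), 'eef_rot': array([[ 9.73024177e-01,  2.30703069e-01, -2.11667334e-04],
       [ 2.30703103e-01, -9.73022818e-01,  1.63500960e-03],
       [ 1.71244588e-04, -1.63973618e-03, -9.99998641e-01]]), 'force': array([-0.72962368, -0.25975953,  0.61728751]), 'moment': array([-0.00308269, -0.01358174, -0.02129385]), 'gripper_force': 0.0, 'grip_width': 0.093126030510997}
```

View pics/top0.png

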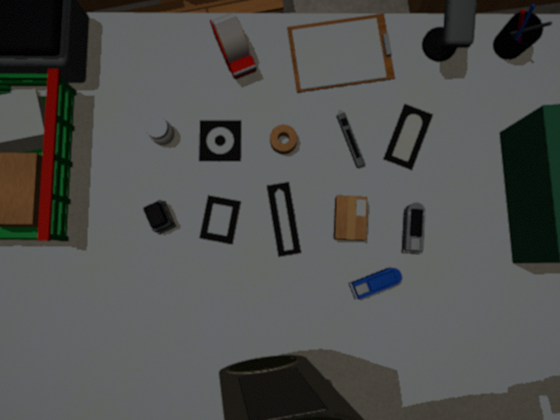

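View pics/scene0.png

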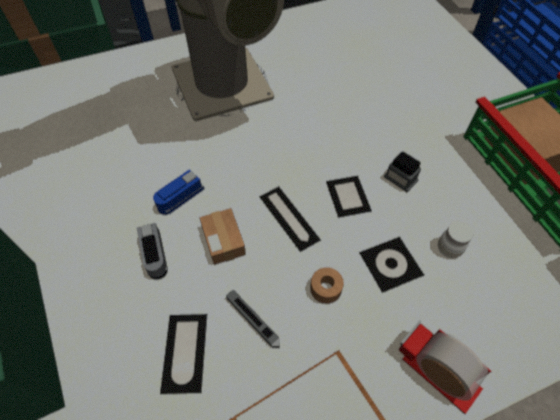

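Top view: the stapler is at (414,228), with its blue look-alike at (375,283), which I leave alone. The stamp is at (158,216), not the jar at (161,131). The tape roll is at (283,138), not the red dispenser at (235,45). The cutter is at (350,138). The pads are tape (220,140), stapler (408,137), stamp (221,219) and cutter (284,219). The parcel is at (351,217).

```bash
cat > h.py <<'E'
import numpy as np, cv2
from rig import robot, capture
S=0.0005; X0,X1,Y0,Y1=0.30,0.80,-0.42,0.42   # ortho: rows from x=X1 down, cols from y=Y1 right
def load(n): return dict(np.load(n+".npz"))
def P(d):
    K=np.array([[d["fx"],0,d["cx"]],[0,d["fy"],d["cy"]],[0,0,1]])
    return K@np.diag([1,-1,-1])@d["view"][:3]
def ortho(d,z):
    p=P(d); H=p[:,[0,1,3]].copy(); H[:,2]+=p[:,2]*z
    A=np.array([[0,-S,X1],[-S,0,Y1],[0,0,1]])  # col,row -> x,y
    return cv2.warpPerspective(d["frame"],H@A,(int((Y1-Y0)/S),int((X1-X0)/S)),flags=cv2.INTER_CUBIC|cv2.WARP_INVERSE_MAP)
def w2o(x,y): return (Y1-y)/S,(X1-x)/S
def cloud(d):
    h,w=d["depth"].shape; u,v=np.meshgrid(np.arange(w),np.arange(h)); D=d["depth"].astype(float)
    c=np.stack([(u-d["cx"])/d["fx"]*D,-(v-d["cy"])/d["fy"]*D,-D,np.ones_like(D)],-1)
    return (c@np.linalg.inv(d["view"]).T)[...,:3]
E
python3 - <<'E'
from h import *
for n in("top","scene"):
    d=load(n+"0"); W=cloud(d)
    m=(d["depth"]>0)&(W[...,0]>X0)&(W[...,0]<X1)&(abs(W[...,1])<.4)
    print(n,"bench z",np.median(W[...,2][m]), np.percentile(W[...,2][m],[5,95]))
    mm=(m&(W[...,2]>.011)).astype(np.uint8)
    k,L,st,_=cv2.connectedComponentsWithStats(mm)
    for i in range(1,k):
        if st[i,4]<60: continue
        p=W[L==i]; zt=np.percentile(p[:,2],95); q=p[p[:,2]>zt-.006] 
        (c,s,a)=cv2.minAreaRect((q[:,:2]*1000).astype(np.float32))
        print(st[i,:5],"ztop %.3f"%zt,"c",np.round(c,1),"s",np.round(s,1),"a %.1f"%a)
a=ortho(load("top0"),.003)
b=ortho(load("scene0"),.003)
cv2.imwrite("pics/o.png",cv2.resize(np.vstack([a[:,300:1500],b[:,300:1500]])[::1],(0,0),fx=.0+.3,fy=.3,interpolation=cv2.INTER_AREA))
E
```

```text
top bench z 0.00032537636942464587 [-0.00360256  0.04007274]
[230  64  27  16 290] ztop 0.059 c [792.5  91.6] s [23.5 53.8] a 17.1
[337 110  29  58 528] ztop 0.021 c [ 643.  -148.7] s [138.2  20.1] a 20.8
[146 117  29  29 608] ztop 0.069 c [652.6 279. ] s [45.7 46.3] a 3.9
[270 125  28  29 568] ztop 0.039 c [637.3   1.8] s [60.4 59.2] a 47.5
[ 334  196   34   45 1436] ztop 0.045 c [ 460.1 -146.6] s [68.2 94.7] a 87.8
[144 200  32  33 668] ztop 0.070 c [460.3 274.9] s [50.8 37.9] a 24.9
[ 403  203   23   51 1008] ztop 0.051 c [ 441.  -284.7] s [ 36.6 102.9] a 85.6
[350 267  52  26 851] ztop 0.052 c [ 318.  -203.5] s [32.3 97.7] a 25.7
scene bench z 0.001328320708251951 [-0.00138581  0.04117413]
[386 152  35  39 852] ztop 0.070 c [462.2 271.9] s [50.7 37.9] a 23.2
[ 153  173   51   40 1099] ztop 0.052 c [ 321.5 -205.3] s [27.4 96.8] a 22.5
[ 200  209   46   55 1661] ztop 0.046 c [ 461.3 -149.6] s [67.9 97.9] a 87.4
[ 137  223   30   56 1134] ztop 0.052 c [ 437.  -288.5] s [35.3 88.6] a 89.4
[438 222  35  36 886] ztop 0.068 c [653.3 276.4] s [47.6 46.4] a 24.7
[310 268  34  35 864] ztop 0.039 c [ 6.391e+02 -6.000e-01] s [60.5 60.9] a 65.1
[226 290  54  58 804] ztop 0.022 c [ 644.1 -151.9] s [138.2  20.1] a 20.9
[399 321  33  30 326] ztop 0.059 c [794.7  90.6] s [26.  54.5] a 18.3
```

View pics/o.png

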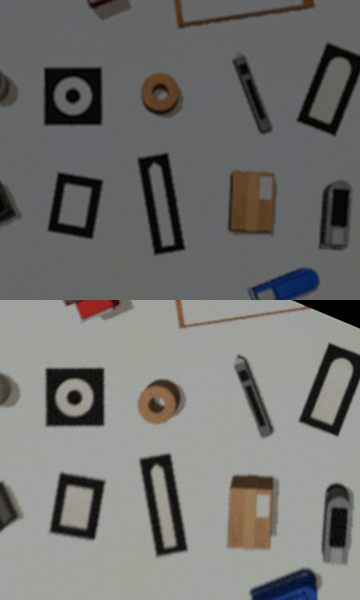

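The ortho views from both cameras agree to about 3 mm, and each object's size and height fits its description. Next I measure the pads and take the close crop of the stapler.

```bash
cat >> h.py <<'E'
PADS=dict(tape=(.637,.130,96,96),stapler=(.645,-.27,140,70),stamp=(.462,.13,100,76),cutter=(.462,-.005,164,52))
def pads(d,names=PADS):
    g=cv2.GaussianBlur(cv2.cvtColor(ortho(d,.003),cv2.COLOR_BGR2GRAY),(0,0),2)
    out={}
    for n in names:
        x,y,_,_=PADS[n]; u,v=map(int,w2o(x,y)); r=190; u0,v0=u-r,max(v-r,0)
        c=g[v0:v+r,u0:u+r]; bench=np.percentile(c,75); dark=np.percentile(c,3); m=(c<(bench+dark)/2).astype(np.uint8)
        cs,_=cv2.findContours(m,cv2.RETR_CCOMP,cv2.CHAIN_APPROX_NONE)
        cs=[k for k in cs if cv2.contourArea(k)>2500]
        big=min(cs,key=lambda k:np.hypot(*(np.array(cv2.minAreaRect(k)[0])-r))-cv2.contourArea(k)/1000)
        res=[]
        inner=[k for k in cs if k is not big and cv2.pointPolygonTest(big,tuple(map(float,k[0,0])),False)>0]
        for k in [big]+sorted(inner,key=cv2.contourArea)[-1:]:
            w=np.stack([X1-(k[:,0,1]+v0)*S,Y1-(k[:,0,0]+u0)*S],1)*1000
            res.append([np.round(cv2.minAreaRect(w.astype(np.float32))[i],1) for i in range(3)])
        out[n]=res
    return out
E
python3 - <<'E'
from h import *
for n in("top","scene"):
    d=load(n+"0")
    for k,v in pads(d).items(): print(n,k,*[ (r[0].tolist(),r[1].tolist(),float(r[2])) for r in v])
t=load("top0")["frame"]; cv2.imwrite("pics/c.png",cv2.resize(np.hstack([t[180:310,330:450],t[180:310,120:240]]),None,fx=3,fy=3)*2)
E
```

```text
top tape ([639.4, 148.4], [94.8, 95.4], 0.4) ([640.1, 148.6], [64.0, 63.6], 45.0)
top stapler ([651.2, -282.0], [69.3, 139.7], 68.6) ([651.4, -282.2], [41.1, 112.5], 68.6)
top stamp ([457.5, 144.7], [75.7, 98.9], 79.8) ([457.8, 145.2], [47.3, 69.3], 80.0)
top cutter ([460.0, 1.3], [163.2, 51.4], 9.9) ([459.3, 1.3], [141.5, 23.3], 10.0)
scene tape ([638.5, 145.0], [96.0, 96.0], 0.0) ([637.8, 145.8], [62.9, 63.6], 45.0)
scene stapler ([650.8, -285.6], [70.0, 140.1], 68.7) ([649.9, -285.6], [40.3, 112.0], 68.7)
scene stamp ([456.1, 141.1], [76.4, 100.8], 80.2) ([455.0, 142.1], [46.7, 69.3], 80.0)
scene cutter ([458.7, -2.4], [164.4, 52.4], 10.0) ([456.8, -2.0], [140.6, 22.8], 10.0)
```

View pics/c.png

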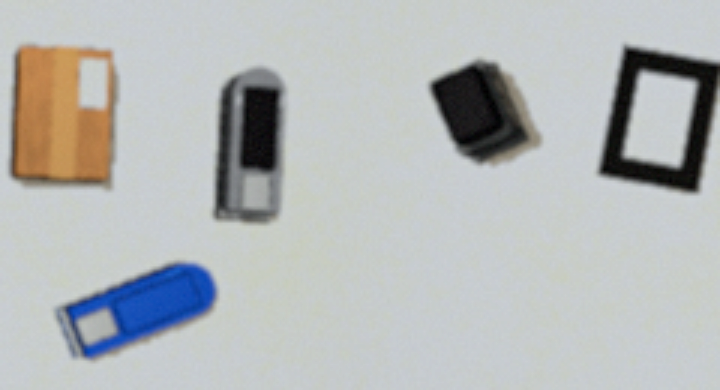

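The crop shows the grey stapler at left (upright) with the blue look-alike below it, and the stamp's black grip at right. I now refine the stapler's pose and the other objects from the merged clouds of both cameras.

```bash
cat >> h.py <<'E'
OFF={"top":(-.0005,-.0018,-.0003),"scene":(.0005,.0018,-.0013)}
def merged(ds):
    out=[]
    for n,d in ds.items():
        W=cloud(d)+np.array(OFF[n]); out.append(W[d["depth"]>0])
    return np.vstack(out)
def box(p,zlo,zhi,x,y,r):
    q=p[(p[:,2]>zlo)&(p[:,2]<zhi)&(np.hypot(p[:,0]-x,p[:,1]-y)<r)]
    c,s,a=cv2.minAreaRect((q[:,:2]*1000).astype(np.float32)); m=q.mean(0)*1000
    # least-area fits are noise-prone: trimmed extents in the box frame
    best=None
    for t in np.radians(np.arange(a-10,a+10,.25)):
        R=np.array([[np.cos(t),np.sin(t)],[-np.sin(t),np.cos(t)]]); w=q[:,:2]*1000@R.T
        lo,hi=np.percentile(w,[1,99],axis=0); A=np.prod(hi-lo)
        if best is None or A<best[0]: best=(A,np.degrees(t),R.T@((lo+hi)/2),hi-lo)
    return len(q),np.round(best[2],1),np.round(best[3],1),round(best[1],2),"minrect",np.round(c,1),np.round(s,1),round(a,1)
E
python3 - <<'E'
from h import *
ds={n:load(n+"0") for n in OFF}; p=merged(ds)
for nm,x,y,r,zs in [("stapler",.44,-.286,.075,[(.01,.06),(.035,.06),(.045,.06)]),("stamp",.461,.273,.06,[(.01,.08),(.06,.08)]),("tape",.638,0,.05,[(.01,.05),(.03,.05)]),("cutter",.643,-.15,.09,[(.01,.03)])]:
    for z in zs: print(nm,z,*box(p,*z,x,y,r))
for n in ds:
    for z in [(.01,.06),(.035,.06)]: print(n,*box(merged({n:ds[n]}),*z,.44,-.286,.075))
E
```

```text
stapler (0.01, 0.06) 2145 [ 440.8 -286.7] [ 37.9 109. ] 85.97 minrect [ 440.  -287.3] [ 40.4 112.8] 85.2
stapler (0.035, 0.06) 1795 [ 441.8 -286.9] [ 37.6 103.2] 86.06 minrect [ 442.2 -287.4] [ 40.4 108.3] 85.1
stapler (0.045, 0.06) 860 [ 436.8 -285.6] [29.1 87.2] 87.39 minrect [ 440.5 -286.4] [ 36.6 102.9] 85.6
stamp (0.01, 0.08) 1524 [461.6 271.8] [61.4 41.5] 24.73 minrect [461.2 272. ] [67.4 47.3] 23.5
stamp (0.06, 0.08) 761 [460.7 273.4] [51.3 37.4] 27.49 minrect [460.8 273.7] [53.6 38.8] 26.0
tape (0.01, 0.05) 1432 [6.383e+02 5.000e-01] [61.3 58.3] -9.9 minrect [638.3   0.7] [63.5 60.9] 0.1
tape (0.03, 0.05) 1164 [638.8   0.7] [59.  58.2] -9.9 minrect [638.3   0.7] [62.8 60.9] 0.1
cutter (0.01, 0.03) 1332 [ 643.2 -150.6] [134.6  20. ] 20.77 minrect [ 643.9 -150.2] [141.2  21.2] 21.3
top 1012 [ 437.6 -286.8] [ 38.3 105.3] 85.77 minrect [ 438.2 -287.4] [ 40.4 109.1] 85.8
top 847 [ 439.7 -287.2] [ 37.8 101.3] 85.27 minrect [ 440.7 -287.6] [ 40.4 104.1] 85.8
scene 1133 [ 444.  -286.8] [ 37.6 103.3] 86.11 minrect [ 442.2 -287. ] [ 38.5 108.8] 86.1
scene 948 [ 443.5 -286.9] [ 37.4 102.4] 85.92 minrect [ 442.2 -287. ] [ 38.4 108.8] 86.2
```

Request:
play_rows(offset=[[30,30,-8],[30,30,-8],[30,30,-8],[30,30,-8],[30,30,-8],[30,30,-8],[30,30,-8],[30,30,-8],[30,30,-8],[32,27,-8]], angular=[[0,0,-0.03],[0,0,-0.03],[0,0,-0.03],[0,0,-0.03],[0,0,-0.03],[0,0,-0.03],[0,0,-0.03],[0,0,-0.03],[0,0,-0.03],[0,0,-0.03]], gripper=70, squeeze=25)

```text
t: 1.1
ee_pos: [0.4411, -0.2851, 0.146]
eef_rot: [[0.998, -0.068, -0.0], [-0.068, -0.998, 0.0], [-0.0, -0.0, -1.0]]
force: [0.5, -0.2, 0.4]
grip_width: 0.0703
gripper_force: 0.0
```

Request:
play_rows(offset=[[0,0,0],[0,0,0],[0,0,0]], angular=[[0,0,0],[0,0,0],[0,0,0]])

```text
t: 1.4
ee_pos: [0.4399, -0.2873, 0.1466]
eef_rot: [[0.998, -0.067, -0.0], [-0.067, -0.998, -0.0], [-0.0, 0.0, -1.0]]
force: [-0.1, -0.5, 0.4]
grip_width: 0.0696
gripper_force: 0.0
```

```bash
cat >> h.py <<'E'
def st():
    s=robot.read_state(); R=s["eef_rot"]; print("t %.1f"%s["t"],"p",np.round(s["ee_pos"]*1000,1),"yaw %.2f"%np.degrees(np.arctan2(R[1,0],R[0,0])),"zax",np.round(R[:,2],4),"w %.1f gf %.1f"%(s["grip_width"]*1000,s["gripper_force"]),"F",np.round(s["force"],1))
E
python3 -c "from h import *;st()"
```

```text
t 1.4 p [ 439.9 -287.3  146.6] yaw -3.85 zax [-5.e-04 -2.e-04 -1.e+00] w 69.6 gf 0.0 F [-0.1 -0.5  0.4]
```

Request:
play_rows(offset=[[0,0,-25],[0,0,-25],[0,0,-25],[0,0,-20],[0,0,-15],[0,0,-12],[0,0,-10],[0,0,0],[0,0,0]], angular=[[0,0,0],[0,0,0],[0,0,0],[0,0,0],[0,0,0],[0,0,0],[0,0,0],[0,0,0],[0,0,0]])

```text
t: 2.3
ee_pos: [0.4407, -0.2871, 0.0151]
eef_rot: [[0.998, -0.067, 0.0], [-0.067, -0.998, -0.0], [0.0, 0.0, -1.0]]
force: [0.5, -0.1, 0.0]
grip_width: 0.07
gripper_force: 0.0
```

Request:
play_rows(offset=[[0,0,0],[0,0,0],[0,0,0],[0,0,0],[0,0,0],[0,0,0],[0,0,0],[0,0,0]], angular=[[0,0,0],[0,0,0],[0,0,0],[0,0,0],[0,0,0],[0,0,0],[0,0,0],[0,0,0]], gripper=20)

```text
t: 3.1
ee_pos: [0.4406, -0.2869, 0.0149]
eef_rot: [[0.998, -0.067, 0.0], [-0.067, -0.998, -0.0], [0.0, 0.0, -1.0]]
force: [-0.2, 0.5, 2.8]
grip_width: 0.0379
gripper_force: 25.0
```

Request:
play_rows(offset=[[0,0,8],[0,0,20],[0,0,25],[0,0,25],[0,0,20],[10,0,2],[20,0,0],[25,0,0],[25,0,0],[25,0,0]], angular=[[0,0,0],[0,0,0],[0,0,0],[0,0,0],[0,0,0],[0,0,-0.03],[0,0,-0.04],[0,0,-0.04],[0,0,-0.04],[0,0,-0.04]])

```text
t: 4.1
ee_pos: [0.546, -0.2866, 0.1145]
eef_rot: [[0.967, -0.256, -0.001], [-0.256, -0.967, 0.0], [-0.001, -0.0, -1.0]]
force: [-0.8, -0.9, -1.8]
grip_width: 0.0379
gripper_force: 25.0
```

Request:
play_rows(offset=[[25,0,0],[25,0,0],[25,1,0],[20,1,0],[10.5,1,0],[0,0,0],[0,0,0],[0,0,0],[0,0,0]], angular=[[0,0,-0.04],[0,0,-0.04],[0,0,-0.036],[0,0,0],[0,0,0],[0,0,0],[0,0,0],[0,0,0],[0,0,0]])

```text
t: 5.0
ee_pos: [0.6502, -0.284, 0.1147]
eef_rot: [[0.931, -0.365, -0.0], [-0.365, -0.931, 0.0], [-0.0, 0.0, -1.0]]
force: [-0.2, 0.2, -0.9]
grip_width: 0.0378
gripper_force: 25.0
```

```bash
python3 - <<'E'
from h import *
st()
for n in OFF:
    d=capture(n); np.savez(n+"1.npz",**d); cv2.imwrite(f"pics/{n}1.png",cv2.convertScaleAbs(d["frame"],alpha=1.5))
E
```

```text
t 5.0 p [ 650.2 -284.   114.7] yaw -21.41 zax [-3.e-04  1.e-04 -1.e+00] w 37.8 gf 25.0 F [-0.2  0.2 -0.9]
```

View pics/scene1.png

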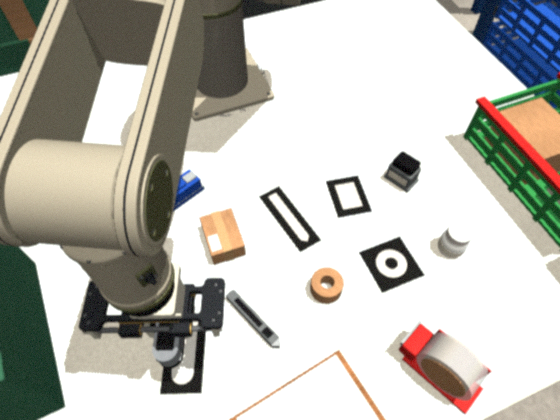

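The stapler is held over its pad, its front visible at (167,345) in the scene view. Lowering it.

Request:
play_rows(offset=[[0,0,-20],[0,0,-25],[0,0,-20],[0,0,-15],[0,0,-8],[0,0,-3],[0,0,-2],[0,0,-2],[0,0,-1],[0,0,0]], angular=[[0,0,0],[0,0,0],[0,0,0],[0,0,0],[0,0,0],[0,0,0],[0,0,0],[0,0,0],[0,0,0],[0,0,0]])

```text
t: 6.1
ee_pos: [0.6512, -0.284, 0.0192]
eef_rot: [[0.931, -0.365, 0.001], [-0.365, -0.931, -0.0], [0.001, 0.0, -1.0]]
force: [-0.8, 0.2, -1.8]
grip_width: 0.038
gripper_force: 25.0
```

Request:
play_rows(offset=[[0,0,-1],[0,0,-0.5],[0,0,0]], angular=[[0,0,0],[0,0,0],[0,0,0]])

```text
t: 6.4
ee_pos: [0.6514, -0.284, 0.018]
eef_rot: [[0.931, -0.365, 0.001], [-0.365, -0.931, -0.0], [0.001, 0.0, -1.0]]
force: [-1.2, 0.1, 2.2]
grip_width: 0.0375
gripper_force: 25.0
```

Request:
play_rows(offset=[[0,0,0],[0,0,0],[0,0,0],[0,0,0],[0,0,0]], angular=[[0,0,0],[0,0,0],[0,0,0],[0,0,0],[0,0,0]], gripper=58)

```text
t: 6.9
ee_pos: [0.6509, -0.2838, 0.017]
eef_rot: [[0.931, -0.365, -0.0], [-0.365, -0.931, 0.0], [-0.0, -0.0, -1.0]]
force: [0.4, 0.1, 0.8]
grip_width: 0.0577
gripper_force: 0.0
```

Request:
play_rows(offset=[[0,0,10],[0,0,20],[0,0,30],[0,0,35],[-20,30,25],[-25,40,0],[-25,40,0],[-20,45,0],[-15,45,0],[-10,48,0]], angular=[[0,0,0],[0,0,0],[0,0,0],[0,0,0],[0,0,0.08],[0,0,0.1],[0,0,0.1],[0,0,0.1],[0,0,0.1],[0,0,0.1]])

```text
t: 7.9
ee_pos: [0.535, -0.0346, 0.1382]
eef_rot: [[0.978, 0.208, 0.001], [0.208, -0.978, -0.0], [0.001, 0.001, -1.0]]
force: [0.2, 0.9, 0.7]
grip_width: 0.0579
gripper_force: 0.0
```

Request:
play_rows(offset=[[-10,48,0],[-10,48,0],[-10,48,0],[-10,48,0],[-10,48,0],[-10,40,0],[-10,25,0],[-4,4,0],[0,0,0],[0,0,0]], angular=[[0,0,0.1],[0,0,0.12],[0,0,0],[0,0,0],[0,0,0],[0,0,0],[0,0,0],[0,0,0],[0,0,0],[0,0,0]], gripper=75)

```text
t: 8.9
ee_pos: [0.4624, 0.2723, 0.1375]
eef_rot: [[0.91, 0.414, 0.001], [0.414, -0.91, -0.0], [0.0, 0.001, -1.0]]
force: [0.4, -0.7, 0.4]
grip_width: 0.0753
gripper_force: 0.0
```

```bash
python3 - <<'E'
from h import *
st()
ds={}
for n in OFF:
    ds[n]=d=capture(n); np.savez(n+"2.npz",**d)
    o=ortho(d,.003); u,v=map(int,w2o(.651,-.284)); c=o[max(v-200,0):v+200,u-200:u+200]
    cv2.imwrite(f"{n}_c.png",c)
    for z in [(.013,.06),(.038,.06)]: print(n,*box(merged({n:d}),*z,.651,-.284,.075))
    try: print(pads(d,["stapler"]))
    except Exception as e: print(e)
print(*box(merged(ds),.013,.06,.651,-.284,.075))
cv2.imwrite("pics/st2.png",cv2.convertScaleAbs(np.hstack([cv2.imread(f"{n}_c.png") for n in OFF]),alpha=1.5))
E
```

```text
t 8.9 p [462.4 272.3 137.5] yaw 24.43 zax [ 7.e-04 -3.e-04 -1.e+00] w 75.3 gf 0.0 F [ 0.4 -0.7  0.4]
top 937 [ 648.  -283.5] [ 37.7 105.3] 68.28 minrect [ 648.9 -284.2] [ 39. 110.] 68.5
top 793 [ 650.1 -284.4] [ 37.5 101.9] 68.84 minrect [ 650.8 -285.2] [ 38.8 105.7] 68.3
{'stapler': [[array([ 651.1, -282. ]), array([ 69.2, 139.6]), np.float64(68.6)]]}
scene 1614 [ 654.4 -284.2] [ 37.8 102.9] 68.58 minrect [ 651.9 -283.6] [ 39.1 109.1] 68.6
scene 1377 [ 654.1 -284.2] [ 37.6 101.4] 68.66 minrect [ 653.2 -284.2] [ 39.  105.7] 68.4
{'stapler': [[array([ 650.7, -285.6]), array([ 70., 140.]), np.float64(68.7)], [array([ 636., -290.]), array([ 40.4, 110.6]), np.float64(69.2)]]}
2551 [ 651.3 -283.4] [ 38.7 108.4] 68.78 minrect [ 650.2 -283.8] [ 40.7 112.1] 68.5
```

View pics/st2.png

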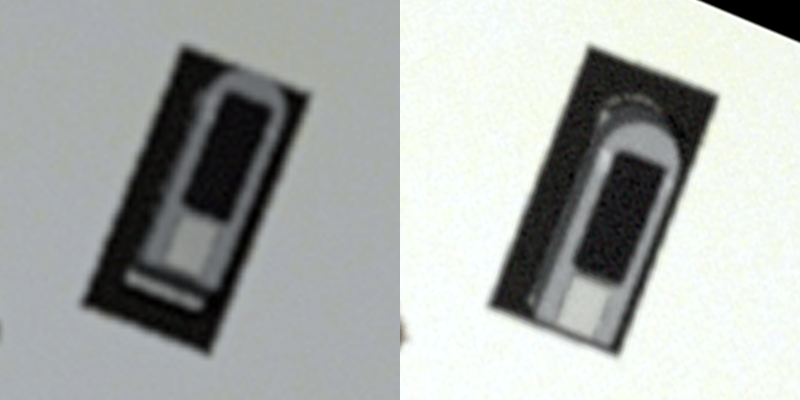

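The stapler stands on its pad and is aligned. In the top crop a white strip shows at the back, about (165,288), and in the scene crop a thin rim shows at the front, about (630,100). I measure the exposed outline along the pad axis.

```bash
cat > prof.py <<'E'
from h import *
def prof(d,x,y,yaw,axis,half,lo,hi,z=.003):
    g=cv2.cvtColor(ortho(d,z),cv2.COLOR_BGR2GRAY).astype(np.float32); t=np.radians(yaw)
    a=np.array([np.cos(t),np.sin(t)]); b=np.array([-a[1],a[0]])
    if axis=="y": a,b=b,a
    s=np.arange(lo,hi,1.)/1000; w=np.arange(-half,half+1)/1000
    X=x+s[:,None]*a[0]+w*b[0]; Y=y+s[:,None]*a[1]+w*b[1]; u,v=w2o(X,Y)
    return cv2.remap(g,u.astype(np.float32),v.astype(np.float32),1).mean(1).astype(int)
E
python3 - <<'E'
from prof import *
c={"top":(.6512,-.2821),"scene":(.6505,-.2856)}
for n in c:
    for k in "02":
        d=load(n+k); print(n,k,"back -72..-42",prof(d,*c[n],-21.4,"x",12,-72,-42)); print("  front 40..72",prof(d,*c[n],-21.4,"x",4,40,73))
        print("  left 12..38",prof(d,*c[n],-21.4,"y",25,12,38),"right -38..-12",prof(d,*c[n],-21.4,"y",25,-38,-12))
E
```

```text
top 0 back -72..-42 [ 91  79  63  45  28  15   7   5   5   6   7   6   5   7  13  26  43  61
  77  89  96  99 100 100  99  98  98  98  98  98]
  front 40..72 [ 98  98  98  99  99  99  98  98  98  99 100 101  99  94  85  72  56  39
  23  12   7   5   5   5   4   4   7  14  27  43  60  76  88]
  left 12..38 [ 99 100 100 100  98  93  83  69  52  35  20  10   5   5   6   7   7   5
   4   6  14  27  45  64  81  92] right -38..-12 [100  95  84  69  52  34  19   9   5   5   6   7   6   5   5   8  17  32
  51  69  84  93  98 100 100 100]
top 2 back -72..-42 [104  90  72  52  33  18   9   7   8   9  10  11  12  11   9   6   2   2
   7  19  36  53  67  76  78  72  61  47  33  23]
  front 40..72 [  7   8   8   7   7   8   8   8   7   8   8   7   6   7  10  17  28  40
  53  62  69  73  74  74  73  72  70  69  70  76  84  95 103]
  left 12..38 [ 71  65  56  46  37  28  21  15  12  10  10  10  10  10  10  10   9   8
   6   9  17  33  53  74  92 105] right -38..-12 [114 108  96  79  59  39  22   9   2   4  13  26  42  56  66  71  72  68
  61  52  43  37  34  34  36  38]
scene 0 back -72..-42 [141 1
[... 347 characters left out ...]
19  19
  18  18  23  35  60  92 124 146] right -38..-12 [157 149 129  98  64  36  22  18  17  18  19  18  18  19  19  21  30  51
  81 112 136 149 153 154 154 155]
scene 2 back -72..-42 [147 128 105  81  70  75  89 101 111 114 115 115 115 115 114 113 113 114
 115 115 115 114 114 115 114 114 114 115 115 114]
  front 40..72 [ 93  83  73  64  55  48  43  41  41  39  34  31  34  46  56  57  48  33
  25  20  21  19  18  19  20  19  19  25  36  61  92 120 146]
  left 12..38 [ 59  48  43  42  41  34  25  18  17  19  20  19  20  21  20  19  19  19
  20  20  23  36  62  96 129 153] right -38..-12 [163 155 134 102  66  38  29  39  60  82  98 104 101  87  64  41  24  16
  15  17  17  16  15  16  18  17]
```

The back strip belongs to the stapler, since the outline there is covered. Only about 1 mm of rim shows at the front, so the stapler is centred to within about 1 mm. Now the stamp.

Request:
play_rows(offset=[[-1,0,-20],[0,0,-25],[0,0,-25],[0,0,-20],[0,0,-14],[0,0,-9],[0,0,-6],[0,0,0],[0,0,0]], angular=[[0,0,0],[0,0,0],[0,0,0],[0,0,0],[0,0,0],[0,0,0],[0,0,0],[0,0,0],[0,0,0]])

```text
t: 9.9
ee_pos: [0.4616, 0.2734, 0.0189]
eef_rot: [[0.91, 0.414, 0.001], [0.414, -0.91, 0.0], [0.001, -0.0, -1.0]]
force: [-0.6, -0.1, -0.1]
grip_width: 0.0751
gripper_force: 0.0
```

Request:
play_rows(offset=[[0,0,0],[0,0,0],[0,0,0],[0,0,0],[0,0,0],[0,0,0],[0,0,0],[0,0,0]], angular=[[0,0,0],[0,0,0],[0,0,0],[0,0,0],[0,0,0],[0,0,0],[0,0,0],[0,0,0]], gripper=25)

```text
t: 10.7
ee_pos: [0.461, 0.2734, 0.0183]
eef_rot: [[0.91, 0.414, 0.0], [0.414, -0.91, 0.0], [0.0, -0.0, -1.0]]
force: [-0.9, 0.7, 3.0]
grip_width: 0.0439
gripper_force: 25.0
```

```bash
python3 -c "from h import *;st()"
```

```text
t 10.7 p [461.  273.4  18.3] yaw 24.46 zax [ 2.e-04  3.e-04 -1.e+00] w 43.9 gf 25.0 F [-0.9  0.7  3. ]
```

Request:
play_rows(offset=[[0,0,8],[0,0,20],[0,0,22],[0,0,10],[0,-10,0],[0,-18,0],[-1,-20,0],[-1,-20,0],[-1,-20,0],[-1,-20,0]], angular=[[0,0,0],[0,0,0],[0,0,0],[0,0,0],[0,0,-0.06],[0,0,-0.08],[0,0,-0.08],[0,0,-0.08],[0,0,-0.08],[0,0,-0.08]])

```text
t: 11.7
ee_pos: [0.4565, 0.1643, 0.0778]
eef_rot: [[0.999, -0.036, -0.0], [-0.036, -0.999, -0.0], [-0.0, 0.0, -1.0]]
force: [-0.1, -0.1, -0.7]
grip_width: 0.0441
gripper_force: 25.0
```

Request:
play_rows(offset=[[0,-15,0],[0,-7,0],[0,0,0],[0,0,-10],[0,0,-18],[0,0,-15],[0,0,-8],[0,0,-3],[0,0,-1],[0,0,0]], angular=[[0,0,-0.08],[0,0,-0.061],[0,0,0],[0,0,0],[0,0,0],[0,0,0],[0,0,0],[0,0,0],[0,0,0],[0,0,0]])

```text
t: 12.7
ee_pos: [0.4573, 0.1434, 0.0235]
eef_rot: [[0.985, -0.173, 0.001], [-0.173, -0.985, 0.0], [0.001, -0.0, -1.0]]
force: [0.0, 0.3, -1.4]
grip_width: 0.0439
gripper_force: 25.0
```

```bash
python3 -c "from h import *;st()"
```

```text
t 12.7 p [457.3 143.4  23.5] yaw -9.95 zax [ 7.e-04  2.e-04 -1.e+00] w 43.9 gf 25.0 F [ 0.   0.3 -1.4]
```

Next I lower it to about 21 mm and release, then go to the tape at (638,1).

Request:
play_rows(offset=[[0,0,-1],[0,0,-1],[0,0,-0.5],[0,0,0]], angular=[[0,0,0],[0,0,0],[0,0,0],[0,0,0]])

```text
t: 13.1
ee_pos: [0.4574, 0.1432, 0.0213]
eef_rot: [[0.985, -0.173, 0.001], [-0.173, -0.985, 0.0], [0.001, -0.0, -1.0]]
force: [-1.9, 0.0, 4.2]
grip_width: 0.0437
gripper_force: 25.0
```

Request:
play_rows(offset=[[0,0,0],[0,0,0],[0,0,0],[0,0,0],[0,0,0]], angular=[[0,0,0],[0,0,0],[0,0,0],[0,0,0],[0,0,0]], gripper=64)

```text
t: 13.6
ee_pos: [0.4569, 0.1432, 0.0205]
eef_rot: [[0.985, -0.173, -0.0], [-0.173, -0.985, -0.0], [-0.0, 0.0, -1.0]]
force: [-0.9, -0.3, 0.3]
grip_width: 0.0641
gripper_force: 0.0
```

Request:
play_rows(offset=[[0,0,10],[0,0,25],[0,0,35],[0,0,35],[30,-25,5],[35,-30,0],[35,-30,0],[35,-30,0],[30,-20,0],[16,-8,0]], angular=[[0,0,0],[0,0,0],[0,0,0],[0,0,0],[0,0,0.03],[0,0,0.03],[0,0,0.03],[0,0,0.03],[0,0,0.03],[0,0,0.02]])

```text
t: 14.6
ee_pos: [0.64, -0.0024, 0.1314]
eef_rot: [[1.0, -0.005, 0.001], [-0.005, -1.0, -0.001], [0.001, 0.001, -1.0]]
force: [-0.1, 0.0, 0.2]
grip_width: 0.0643
gripper_force: 0.0
```

Request:
play_rows(offset=[[0,0,0],[0,0,0],[0,0,0],[0,0,0]], angular=[[0,0,0],[0,0,0],[0,0,0],[0,0,0]], gripper=90)

```text
t: 15.0
ee_pos: [0.6372, 0.0011, 0.1309]
eef_rot: [[1.0, -0.003, -0.0], [-0.003, -1.0, 0.0], [-0.0, -0.0, -1.0]]
force: [-0.1, -0.4, 0.6]
grip_width: 0.089
gripper_force: 0.0
```

```bash
python3 - <<'E'
from prof import *
st()
c={"top":(.4577,.1449),"scene":(.4558,.1415)}; cr=[]; ds={}
for n in OFF:
    ds[n]=d=capture(n); np.savez(n+"3.npz",**d)
    u,v=map(int,w2o(.457,.143)); cr.append(ortho(d,.003)[v-150:v+150,u-200:u+200])
    print(n,*box(merged({n:d}),.06,.085,.457,.143,.06))
print(*box(merged(ds),.06,.085,.457,.143,.06)); print(*box(merged(ds),.013,.085,.457,.143,.06))
cv2.imwrite("pics/sp3.png",cv2.convertScaleAbs(np.hstack(cr),alpha=1.5))
E
```

```text
t 15.0 p [637.2   1.1 130.9] yaw -0.20 zax [-1.e-04  1.e-04 -1.e+00] w 89.0 gf 0.0 F [-0.1 -0.4  0.6]
top 108 [453.5 153.1] [17.8 41.2] 79.78 minrect [454.3 152.6] [18.8 43.7] 79.0h.py:42: RuntimeWarning: Mean of empty slice.
  c,s,a=cv2.minAreaRect((q[:,:2]*1000).astype(np.float32)); m=q.mean(0)*1000
  ret = um.true_divide(
Traceback (most recent call last):
  File "h.py", line 47, in box
    lo,hi=np.percentile(w,[1,99],axis=0); A=np.prod(hi-lo)
          ~~~~~~~~~~~~~^^^^^^^^^^^^^^^^^
IndexError: index -1 is out of bounds for axis 0 with size 0
```

The arm blocks the view of the stamp, so I'll check it from a later pose. Now the tape.

Request:
play_rows(offset=[[1,0,-20],[0,0,-25],[0,0,-25],[0,0,-20],[0,0,-14],[0,0,-9],[0,0,-6],[0,0,0],[0,0,0]], angular=[[0,0,0],[0,0,0],[0,0,0],[0,0,0],[0,0,0],[0,0,0],[0,0,0],[0,0,0],[0,0,0]])

```text
t: 16.0
ee_pos: [0.6396, 0.0001, 0.0125]
eef_rot: [[1.0, -0.004, 0.001], [-0.004, -1.0, -0.0], [0.001, 0.0, -1.0]]
force: [0.6, -0.2, -0.2]
grip_width: 0.0901
gripper_force: 0.0
```

Request:
play_rows(offset=[[0,0,0],[0,0,0],[0,0,0],[0,0,0],[0,0,0],[0,0,0],[0,0,0],[0,0,0]], angular=[[0,0,0],[0,0,0],[0,0,0],[0,0,0],[0,0,0],[0,0,0],[0,0,0],[0,0,0]], gripper=45, squeeze=20)

```text
t: 16.8
ee_pos: [0.6391, 0.0002, 0.0119]
eef_rot: [[1.0, -0.004, 0.0], [-0.004, -1.0, 0.0], [0.0, -0.0, -1.0]]
force: [-1.1, 0.7, 2.3]
grip_width: 0.061
gripper_force: 19.8
```

```bash
python3 -c "from h import *;st()"
```

```text
t 16.8 p [6.391e+02 2.000e-01 1.190e+01] yaw -0.24 zax [ 3.e-04  0.e+00 -1.e+00] w 61.0 gf 19.8 F [-1.1  0.7  2.3]
```

Request:
play_rows(offset=[[0,0,8],[0,0,18],[0,0,18],[0,0,6],[0,10,0],[0,20,0],[0,25,0],[0,25,0],[0,25,0],[0,20,0]], angular=[[0,0,0],[0,0,0],[0,0,0],[0,0,0],[0,0,0],[0,0,0],[0,0,0],[0,0,0],[0,0,0],[0,0,0]])

```text
t: 17.8
ee_pos: [0.6379, 0.1273, 0.0606]
eef_rot: [[1.0, -0.004, -0.002], [-0.004, -1.0, 0.0], [-0.002, -0.0, -1.0]]
force: [0.6, 0.5, -0.9]
grip_width: 0.0611
gripper_force: 19.8
```

Request:
play_rows(offset=[[0.5,14,0],[0,7.5,0],[0,0,0],[0,0,-10],[0,0,-15],[0,0,-12],[0,0,-5],[0,0,-3],[0,0,0],[0,0,0]], angular=[[0,0,0],[0,0,0],[0,0,0],[0,0,0],[0,0,0],[0,0,0],[0,0,0],[0,0,0],[0,0,0],[0,0,0]])

```text
t: 18.8
ee_pos: [0.6399, 0.1467, 0.0171]
eef_rot: [[1.0, -0.004, 0.001], [-0.004, -1.0, 0.0], [0.001, -0.0, -1.0]]
force: [0.4, -0.7, -0.7]
grip_width: 0.0612
gripper_force: 19.8
```

```bash
python3 -c "from h import *;st()"
```

```text
t 18.8 p [639.9 146.7  17.1] yaw -0.24 zax [ 8.e-04  1.e-04 -1.e+00] w 61.2 gf 19.8 F [ 0.4 -0.7 -0.7]
```

Request:
play_rows(offset=[[0,0,-1],[0,0,-1],[0,0,-0.5],[0,0,0]], angular=[[0,0,0],[0,0,0],[0,0,0],[0,0,0]])

```text
t: 19.2
ee_pos: [0.6398, 0.1468, 0.0149]
eef_rot: [[1.0, -0.004, 0.001], [-0.004, -1.0, 0.0], [0.001, -0.0, -1.0]]
force: [-1.7, -1.2, 4.2]
grip_width: 0.0612
gripper_force: 19.8
```

Request:
play_rows(offset=[[0,0,0],[0,0,0],[0,0,0],[0,0,0],[0,0,0]], angular=[[0,0,0],[0,0,0],[0,0,0],[0,0,0],[0,0,0]], gripper=82)

```text
t: 19.7
ee_pos: [0.6394, 0.1467, 0.014]
eef_rot: [[1.0, -0.004, -0.0], [-0.004, -1.0, -0.0], [-0.0, 0.0, -1.0]]
force: [0.4, -0.6, 0.3]
grip_width: 0.0822
gripper_force: 0.0
```

Request:
play_rows(offset=[[0,0,10],[0,0,25],[0,0,35],[0,-20,30],[1,-40,0],[1,-45,0],[1,-45,0],[1,-45,0],[0,-45,0],[0,-35,0]], angular=[[0,0,0],[0,0,0],[0,0,0],[0,0,0.05],[0,0,0.05],[0,0,0.05],[0,0,0.05],[0,0,0.05],[0,0,0.05],[0,0,0.05]])

```text
t: 20.7
ee_pos: [0.6434, -0.1311, 0.1153]
eef_rot: [[0.94, 0.34, 0.001], [0.34, -0.94, -0.001], [0.001, 0.001, -1.0]]
force: [0.0, -0.3, -0.1]
grip_width: 0.0823
gripper_force: 0.0
```

Request:
play_rows(offset=[[0,-22,0],[0,0,0],[0,0,0],[0,0,0]], angular=[[0,0,0.021],[0,0,0],[0,0,0],[0,0,0]], gripper=50)

```text
t: 21.1
ee_pos: [0.6436, -0.1491, 0.1144]
eef_rot: [[0.933, 0.359, 0.0], [0.359, -0.933, 0.0], [0.0, -0.0, -1.0]]
force: [0.2, 0.6, 0.2]
grip_width: 0.0545
gripper_force: 0.0
```

```bash
cat > chk.py <<'E'
from prof import *
import sys
k=sys.argv[1]
def chk(items):
    st(); cr=[]; ds={}
    for n in OFF:
        ds[n]=d=capture(n); np.savez(n+k+".npz",**d)
        cr.append(np.hstack([ortho(d,.003)[(lambda v:slice(v-140,v+140))(int(w2o(x,y)[1])),(lambda u:slice(u-140,u+140))(int(w2o(x,y)[0]))] for _,x,y,_ in items]))
        for nm,x,y,zs in items:
            for z in zs:
                try: print(n,nm,z,*box(merged({n:d}),*z,x,y,.06))
                except Exception: print(n,nm,"hidden")
    for nm,x,y,zs in items:
        for z in zs: print("both",nm,z,*box(merged(ds),*z,x,y,.06))
    cv2.imwrite(f"pics/chk{k}.png",cv2.convertScaleAbs(np.vstack(cr),alpha=1.5))
chk([("stamp",.4568,.143,[(.06,.085),(.013,.085)]),("tape",.6389,.1469,[(.013,.05),(.033,.05)])])
E
python3 chk.py 4 2>/dev/null
```

```text
t 21.1 p [ 643.6 -149.1  114.4] yaw 21.04 zax [ 1.e-04  4.e-04 -1.e+00] w 54.5 gf 0.0 F [0.2 0.6 0.2]
top stamp (0.06, 0.085) 429 [456.5 142.3] [37.3 50.7] 80.49 minrect [456.6 142.4] [38.3 51.8] 79.5
top stamp (0.013, 0.085) 620 [455.8 141. ] [41.8 59. ] 80.23 minrect [456.1 141.2] [43.9 61.8] 81.5
top tape (0.013, 0.05) 578 [636.7 145.1] [58.3 57.1] 45.11 minrect [637.1 145.1] [60.4 60.1] 50.6
top tape (0.033, 0.05) 491 [637. 145.] [57.8 57.1] 44.11 minrect [637.3 145. ] [60.4 59.7] 50.6
scene stamp (0.06, 0.085) 383 [459.6 141.8] [36.2 48.8] 79.72 minrect [458.6 141.9] [36.9 51.4] 80.2
scene stamp (0.013, 0.085) 823 [460.9 140.3] [41.3 55.8] 81.6 minrect [460.4 141.6] [44.1 62. ] 80.4
scene tape (0.013, 0.05) 830 [640.9 145.3] [58.1 58.2] 8.96 minrect [640.1 145.8] [60.9 60.9] 17.2
scene tape (0.033, 0.05) 614 [640.2 145.9] [57.7 57.6] 74.48 minrect [639.7 146. ] [60.6 60.6] 64.7
both stamp (0.06, 0.085) 812 [457.6 142. ] [37.  51.7] 80.24 minrect [457.5 142.2] [38.3 53.7] 79.5
both stamp (0.013, 0.085) 1443 [457.6 140.8] [41.9 61.8] 81.26 minrect [458.3 141.4] [44.6 66.1] 81.3
both tape (0.013, 0.05) 1408 [639.1 145.1] [61.  58.5] 9.86 minrect [638.8 145.7] [63.4 61.3] 15.4
both tape (0.033, 0.05) 1105 [639.  145.7] [58.8 58.4] 24.25 minrect [639.  145.9] [63.  60.8] 17.8
```

View pics/chk4.png

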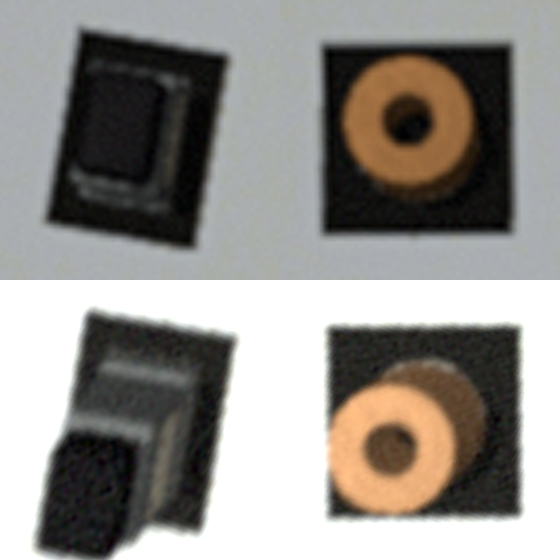

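Both parts look good: the stamp covers its outline, and the tape leaves only hairline rims, about 1 mm. Both clouds put them within about 1 mm of the pad centres. Now the cutter.

Request:
play_rows(offset=[[0,-1,-20],[0,0,-25],[0,0,-20],[0,0,-15],[0,0,-12],[0,0,-7],[0,0,-4],[0,0,0],[0,0,0]], angular=[[0,0,0],[0,0,0],[0,0,0],[0,0,0],[0,0,0],[0,0,0],[0,0,0],[0,0,0],[0,0,0]])

```text
t: 22.1
ee_pos: [0.6441, -0.1515, 0.012]
eef_rot: [[0.934, 0.359, 0.001], [0.359, -0.934, -0.0], [0.001, 0.001, -1.0]]
force: [0.2, -0.4, -0.5]
grip_width: 0.0501
gripper_force: 0.0
```

Request:
play_rows(offset=[[0,0,0],[0,0,0],[0,0,0],[0,0,0],[0,0,0],[0,0,0],[0,0,0],[0,0,0]], angular=[[0,0,0],[0,0,0],[0,0,0],[0,0,0],[0,0,0],[0,0,0],[0,0,0],[0,0,0]], gripper=5)

```text
t: 22.9
ee_pos: [0.6435, -0.1513, 0.0113]
eef_rot: [[0.933, 0.359, 0.0], [0.359, -0.933, -0.0], [0.0, 0.0, -1.0]]
force: [-0.3, 0.1, 2.5]
grip_width: 0.0197
gripper_force: 20.0
```

```bash
python3 -c "from h import *;st()"
```

```text
t 22.9 p [ 643.5 -151.3   11.3] yaw 21.02 zax [ 1.e-04 -0.e+00 -1.e+00] w 19.7 gf 20.0 F [-0.3  0.1  2.5]
```

Request:
play_rows(offset=[[0,0,8],[0,0,20],[0,0,22],[0,0,10],[-10,8,0],[-20,16,0],[-24,20,0],[-24,20,0],[-24,20,0],[-24,20,0]], angular=[[0,0,0],[0,0,0],[0,0,0],[0,0,0],[0,0,-0.02],[0,0,-0.03],[0,0,-0.03],[0,0,-0.03],[0,0,-0.03],[0,0,-0.03]])

```text
t: 23.9
ee_pos: [0.5163, -0.0466, 0.0709]
eef_rot: [[0.981, 0.194, -0.0], [0.194, -0.981, 0.0], [-0.0, -0.0, -1.0]]
force: [0.1, 0.0, -0.5]
grip_width: 0.0196
gripper_force: 20.0
```

Request:
play_rows(offset=[[-24,20,0],[-20,16,0],[-14.5,10.5,0],[0,0,0],[0,0,-10],[0,0,-20],[0,0,-15],[0,0,-8],[0,0,0],[0,0,0]], angular=[[0,0,-0.023],[0,0,0],[0,0,0],[0,0,0],[0,0,0],[0,0,0],[0,0,0],[0,0,0],[0,0,0],[0,0,0]])

```text
t: 24.9
ee_pos: [0.4594, -0.0012, 0.0182]
eef_rot: [[0.985, 0.173, -0.0], [0.173, -0.985, -0.0], [-0.0, 0.0, -1.0]]
force: [-0.6, -0.5, -1.0]
grip_width: 0.0199
gripper_force: 20.0
```

```bash
python3 -c "from h import *;st()"
```

```text
t 24.9 p [459.4  -1.2  18.2] yaw 9.94 zax [-0. -0. -1.] w 19.9 gf 20.0 F [-0.6 -0.5 -1. ]
```

Request:
play_rows(offset=[[-0.4,0.5,-1],[0,0,-1],[0,0,-1],[0,0,-1],[0,0,-0.4],[0,0,0]], angular=[[0,0,0],[0,0,0],[0,0,0],[0,0,0],[0,0,0],[0,0,0]])

```text
t: 25.5
ee_pos: [0.4588, -0.0003, 0.0142]
eef_rot: [[0.985, 0.173, 0.0], [0.173, -0.985, -0.0], [0.0, 0.0, -1.0]]
force: [-2.2, -0.4, 5.2]
grip_width: 0.0199
gripper_force: 20.0
```

Request:
play_rows(offset=[[0,0,0],[0,0,0],[0,0,0],[0,0,0],[0,0,0]], angular=[[0,0,0],[0,0,0],[0,0,0],[0,0,0],[0,0,0]], gripper=40)

```text
t: 26.0
ee_pos: [0.4585, -0.0003, 0.0137]
eef_rot: [[0.985, 0.173, -0.0], [0.173, -0.985, 0.0], [-0.0, -0.0, -1.0]]
force: [-0.3, -0.2, -0.6]
grip_width: 0.0399
gripper_force: 0.0
```

Request:
play_rows(offset=[[0,0,10],[0,0,25],[0,0,35],[0,0,40],[0,-20,40],[0,-35,40],[0,-40,0],[-10,-40,0],[-15,-40,0],[-15,-40,0]], angular=[[0,0,0],[0,0,0],[0,0,0],[0,0,0],[0,0,0],[0,0,0],[0,0,0],[0,0,0],[0,0,0],[0,0,0]])

```text
t: 27.0
ee_pos: [0.4179, -0.2147, 0.2024]
eef_rot: [[0.985, 0.173, 0.001], [0.173, -0.985, -0.001], [0.001, 0.001, -1.0]]
force: [0.5, -0.2, 0.3]
grip_width: 0.0401
gripper_force: 0.0
```

Request:
play_rows(offset=[[-15,-40,0],[-15,-40,0],[-15,-40,0],[-10,-40,0],[-5,-30,0],[0,-15,0],[0,0,0],[0,0,0],[0,0,0]], angular=[[0,0,0],[0,0,0],[0,0,0],[0,0,0],[0,0,0],[0,0,0],[0,0,0],[0,0,0],[0,0,0]])

```text
t: 27.9
ee_pos: [0.3588, -0.4173, 0.2016]
eef_rot: [[0.985, 0.174, 0.0], [0.174, -0.985, 0.0], [0.0, -0.0, -1.0]]
force: [-1.5, -0.6, 0.7]
grip_width: 0.0401
gripper_force: 0.0
```

```bash
python3 - <<'E'
from prof import *
st(); ds={}; cr=[]
for n in OFF:
    ds[n]=d=capture(n); np.savez(n+"5.npz",**d); o=ortho(d,.003)
    u,v=map(int,w2o(.459,-.001)); cr.append(o[v-200:v+200,u-150:u+150])
    print(n,*box(merged({n:d}),.013,.03,.459,-.001,.09))
c={"top":(.4596,.0013),"scene":(.4577,-.0022)}
print(*box(merged(ds),.013,.03,.459,-.001,.09))
for n in OFF:
  for k in "05":
    d=load(n+k); print(n,k,"back",prof(d,*c[n],10,"x",6,-85,-60),"front",prof(d,*c[n],10,"x",1,58,84)); print("   across",prof(d,*c[n],10,"y",30,-28,28))
p=merged(ds)
for nm,x,y,z in [("stapler",.651,-.284,(.013,.06)),("stamp",.457,.143,(.06,.085)),("tape",.639,.146,(.033,.05)),("parcel",.460,-.148,(.03,.06)),("jar",.653,.278,(.05,.09))]: 
    try: print(nm,*box(p,*z,x,y,.075)[:4])
    except Exception: print(nm,"hidden")
cv2.imwrite("pics/f5.png",cv2.convertScaleAbs(np.hstack(cr),alpha=1.5))
cv2.imwrite("pics/t5.png",cv2.convertScaleAbs(ds["top"]["frame"],alpha=1.5))
E
```

```text
t 27.9 p [ 358.8 -417.3  201.6] yaw 10.01 zax [ 1.e-04  3.e-04 -1.e+00] w 40.1 gf 0.0 F [-1.5 -0.6  0.7]
top 542 [457.7  -1.2] [133.1  19.6] 10.09 minrect [458.5  -1.1] [137.5  19.8] 9.8
scene 554 [461.1  -0.9] [133.2  19.6] 10.12 minrect [460.6  -0.9] [138.3  20.6] 9.9
1096 [459.5  -1. ] [134.   19.8] 9.62 minrect [459.8  -1. ] [140.1  20.6] 9.9
top 0 back [102  97  88  74  57  38  22  11   5   3   3   6  14  27  44  63  80  92
  99 103 104 103 103 102 102] front [102 103 103 103 103 104 104 102  99  91  83  69  54  40  25  15   8   8
   7   4   5  13  25  45  63  81]
   across [ 94  83  67  50  32  18   9   5   5   7   8   7   5   5   8  18  33  51
  69  84  94 100 103 103 102 102 101 101 101 101 101 102 102 103 103 101
  96  86  71  54  36  21  10   6   5   6   7   7   6   4   7  15  31  49
  68  84]
top 5 back [101  97  88  74  56  38  23  12   7   5   6   6   8  11  17  23  30  36
  42  48  52  55  57  58  59] front [57 57 58 60 65 72 80 88 93 96 97 94 91 84 72 60 42 27 14  5  5 11 24 44
 62 81]
   across [94 82 67 49 32 18  9  5  6  7  8  8  8  6  5  5  9 18 28 38 44 46 43 38
 
[... 526 characters left out ...]
8  18  19  20  24  35  53  77
 103 126]
scene 5 back [151 142 130 114  95  77  65  58  57  58  60  62  62  63  64  65  65  65
  64  64  64  64  62  60  58] front [80 70 60 55 52 50 46 43 42 43 40 34 29 27 24 18 15 16 16 14 15 19 26 41
 66 90]
   across [129 107  82  56  36  24  19  18  17  17  18  19  19  17  16  17  21  27
  34  37  37  35  33  36  44  53  60  63  63  58  50  42  34  28  25  24
  24  26  32  39  47  54  58  57  50  40  30  22  19  19  24  34  52  75
 100 123]
stapler 2548 [ 651.2 -283.5] [ 38.8 108.3] 68.48
stamp 810 [457.6 142.2] [37.1 51.2] 79.09
tape 1102 [638.9 145.5] [58.2 59. ] 83.61
parcel 2870 [ 461.3 -148. ] [66.8 95.7] 87.54
jar 909 [653.1 277.1] [45.8 46.2] 24.33
```

View pics/f5.png

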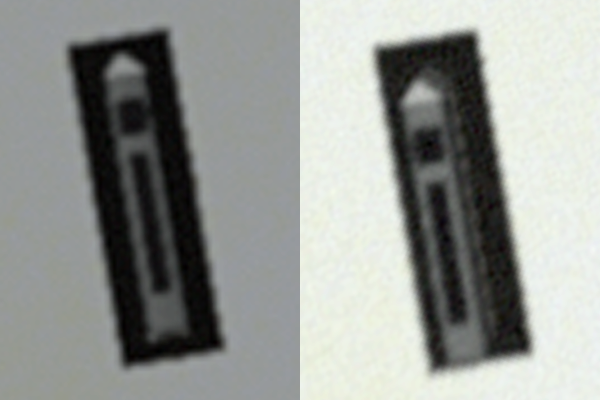

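View pics/t5.png

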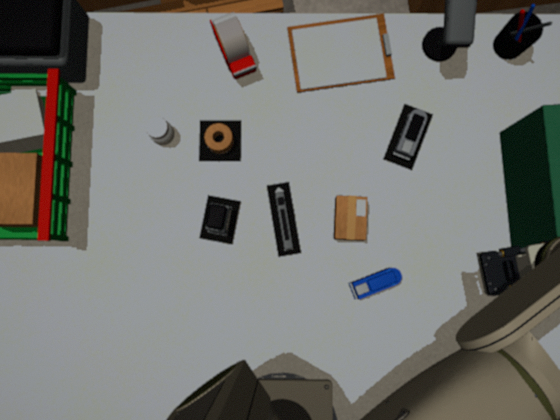

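All four are on their outlines, with no white showing beyond them. The cutter is at (284,219), the stamp at (221,219), the tape at (220,138) and the stapler at (409,136). Parcel (351,217), jar (161,131) and blue stapler (375,283) have not moved. Handing in.

```bash
python3 -c "
from rig import robot; print(robot.finish_job())"
```

```text
the job is handed in; nothing more can be done
None
```

The stapler, hand stamp, tape roll and carton cutter are each on their own pad, measured about 1 mm off centre and lined up with the outline, and the job is handed in; the parcel, jar and blue stapler were not moved.

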